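Lock the fume nozzle onto the bench filter

TASK

Lift the yellow dust cap out of the nozzle's lane and put it in the blue tray. Then push the nozzle along its lane fully home on the filter unit's brass grooved adaptor with both red cam arms still raised, and swing the cam arms down fully against the nozzle, one after the other. Leave the bottle, the jar and the fan module standing where they are.

Things in the scene. Friction and masses are not known exactly. Their poses are not given: they have to be found in the camera images.
- rig: Fixed docking rig. Origin on the bench; x along the lane to the filter unit, y to the robot's side, z up. Dark base plate (top = lane floor, z 12 mm) x -195..105, |y| < 55 mm. Aluminium rails up to z 26 mm at |y| 31.5..39.5, x -195..75. White filter unit from x 110, |y| < 95, 143 mm tall. Brass grooved adaptor: 48 mm diameter, level axis along x at y 0, z 58, from flange x 100 back to its nose at x 55 mm.
- flange (a point): Centre of the flange face at the adaptor's root, on its axis (x 100, y 0, z 58 mm in the rig's frame), axes as the rig's. The nozzle is home when its front face meets this plane.
- coupling: Loose fume nozzle, 0.6 kg, on the lane floor between the rails (1.5 mm side play), free to slide. Origin under its foot, x forward to the adaptor, z up; bore axis 46 mm up. Aluminium ring 70 mm diameter, x 0..47 mm (bore 53); black tail 48 mm diameter back to a flat closed disc (56 mm diameter) at x -45, good to push. Foot 90 x 60 x 10 mm. Starts 140 to 160 mm short of home.
- coupling_front (a point): Centre of the nozzle's open front face (x = 47 mm, 46 mm above the nozzle's origin), on the bore axis, axes as the nozzle's.
- cam_near (a joint): Red cam arm on the robot's side (+y) of the nozzle. 0 = straight out radially (up, 35 degrees outward); grows as it swings back to the tail and down; 1.57 = fully down along the nozzle. Friction of 0.025 N m keeps it where left. Bar 66 mm long from the pivot, 8 mm thick, 14 mm wide (22 mm in the last 20 mm). Starts 0.3 to 0.65.
- cam_near_pivot (a point): Pivot of the near arm, in the nozzle's frame at x = 31, y = +22.9, z = 78.8 mm (40 mm from the bore axis). Axes as the nozzle's.
- cam_near_tip (a point): Outer end of the near arm, in the middle of its thickness, 66 mm from the pivot; its z axis runs along the arm from pivot to tip, its x axis leaves the arm's front face (the face to push on).
- cam_far (a joint): Red cam arm on the side away from the robot: mirror image of cam_near (stands 35 degrees outward to -y of the nozzle), same values. Starts at 0.3 to 0.65.
- cam_far_pivot (a point): Pivot of the far arm, in the nozzle's frame at x = 31, y = -22.9, z = 78.8 mm. Axes as the nozzle's.
- cam_far_tip (a point): Outer end of the far arm, 66 mm from its pivot; axes as at cam_near_tip.
- cap: Loose yellow dust cap, 50 g, standing in the lane between nozzle and adaptor, where it blocks the nozzle. Origin: centre of its underside, z up. Round, 57 mm diameter, 26 mm high, with an upright grip bar on top: 36 mm long along the cap's x, 12 mm wide along its y, from z = 25 to 51 mm.
- tray: Fixed blue open tray, 115 x 115 mm outside, walls 4 mm thick and 22 mm high, floor 4 mm thick. Origin: centre of its underside.
- bottle: Bystander: loose white bottle, 48 mm diameter, 150 mm tall. Origin: centre of its underside.
- jar: Bystander: loose amber jar, 52 mm diameter, 65 mm tall. Origin: centre of its underside.
- fan: Bystander: loose black laptop fan module with a copper fin strip, 64 x 56 mm, 18 mm high. Origin: under the middle of the fan.
Things that resemble listed ones, but are neither listed nor needed, are in the scene too. Several things have the shape of the cap; the one meant has the colours described above.

How it is judged:
By the outcome, as a careful person would: the job done as asked, in the order asked, and still so for the second after the job is handed in, with the robot touching nothing.
It also fails if it takes over 72 s, if anything falls off the work surface, if the arm or the gripper's body presses on something with over 40 N, if the wrist force passes 120 N, or if a joint passes its speed limit or range.

ROBOT

A 7-joint arm with a two-finger parallel gripper is mounted at the origin on the work surface. World frame = base frame: x ahead of the robot, y to its left, z up, the work surface at z = 0. Lengths are in m, angles in rad, forces in N, time in s.
With the tool pointing down it reaches from about 0.4 to 0.75 m from the base axis. Payload 19.5 kg.
Tool frame: the origin (TCP) lies on the centre line of the jaws, within the pads' length; the fingertips stand 22 mm ahead of it and the grasp point (between the pads) lies 3 mm ahead of it (env.finger_overhang is the distance from the TCP to the fingertips, in m); z points along the fingers, y is the line along which they close (so a half turn about z gives the same grasp; the last joint's range is limited). The gripper opens to 85 mm and grips with 20 to 120 N. Pads are 22 mm wide; open, the fingers measure 114 mm over their backs; the gripper's body (76 mm by 85 mm) begins 54 mm behind the grasp point. The pads swing forward as they close: fully open they stand 13 mm farther back than shut.
Start: joints at [1.174, 0.707, -0.028, 1.485, 0.022, 0.951, -0.075], TCP at [0.2, -0.539, 0.253] pointing down, gripper open.
Joint ranges: [-2.71, 2.71], [-0.32, 2.16], [-1.57, 1.52], [0, 2.45], [-1.46, 4.6], [0, 2.02], [-2.83, 2.83]. Speed limits (rad/s): [1.89, 1.89, 2.57, 2.57, 3.01, 3.01, 3.01].

INTERFACE

Orientations are given as a 3x3 rotation matrix whose columns are the frame's x, y, z axes.
In Python, from rig import env gives the robot as it stands. The module is installed in compiled form; this text tells all that it offers. Calls block until the motion is done:
- env.move_to(position, orientation): joint-space move of the TCP to a pose.
- env.movel(position, orientation=None, speed=0.15): straight line of the TCP; orientation=None keeps the orientation; speed is the mean speed in m/s.
- env.movej(angles): joint-space move.
- env.move_gripper(opening, squeeze=None): finger opening in m; squeeze is the grip in N (None keeps the last); returns when the fingers have stopped.
- env.hold(seconds).
- env.solve_ik(position, orientation): joint angles nearest the present ones, or None.
- env.get_obs(): the state.
- env.camera(name): name is "side" or "top"; returns the picture (480x640x3 uint8, red, green, blue); there is no depth.
- env.camera_model(name): a dict with "fx", "fy", "cx", "cy" (pixels), "k1" (the pictures are not rectified: a ray, as slopes to the right and down, at radius r is drawn at 1 + k1 r^2 times it, then the intrinsics apply), "origin" and "attitude" of the camera in the world. Camera axes: x right, y down, z forward; pixel columns grow to the right and rows downward; lengths in m; the calibration is good to about 2 mm. A picture is of the moment at which its call begins. camera_model takes no time and is no camera call.
A pose or a line that the arm cannot do raises env.Unreachable and nothing moves.
- env.finish_job(): hands the job in; it is judged then, once.
Trained networks look in the newest picture that a camera, given by its name, has taken for a name from the list of things; names that differ only in an ending like _2 or _b are one class to them, and where a whole thing is asked for, a point or a joint stands for the part that bears it (a point fixed in the world has none). Each returns a list of dicts, best first, with "confidence" (0 to 1); they miss things now and then, are a little off and sometimes report something else, mostly with a low value. They report only what shows in the picture. A call takes as long as a camera call. They do not tell look-alikes from the thing itself.
- env.trace(camera, thing): "mask" (480x640 bool, what is visible of it) and "extent" ([left, top, right, bottom] in pixels, round what is visible of it).
The state is a dict: "time": time; "qpos": joint angles; "qd": joint speeds; "joint_efforts": joint torques, N m; "tcp_pos": TCP position; "tool_rot": TCP orientation; "ft_force": force on the tool from outside, world axes, zero at the start; "torque": the same for the moment, N m; "finger_gap": finger opening in m; "grip_force": force on a finger pad.
Only numpy, scipy, OpenCV 4.12 (cv2) and the standard library are available. Lean on these libraries where they do the work, as an engineer would, in place of code of your own. Each camera call takes 0.05 s, during which the arm holds its last target. There are 200 camera calls.

## Working session

There is one attempt and no reset: what is moved stays moved. The work goes in short steps, each a Python script; the robot and the scene stay as the last script left them, time stands still between calls to the robot, and variables do not carry over. Pictures are saved under pics/ and viewed, at most 10 in all, crops included, and the job is handed in when it is done.

```bash
mkdir -p pics; ls; python3 - <<'E'
from rig import env
import cv2,numpy as np
np.set_printoptions(precision=4,suppress=True)
for c in("side","top"):
    im=env.camera(c); cv2.imwrite(f"pics/{c}0.png",im[:,:,::-1]); print(c,env.camera_model(c))
    for t in("rig","coupling","cap","tray","cam_near","bottle","jar","fan"):
        print(t,[(round(d["confidence"],2),[int(v) for v in d["extent"]],int(d["mask"].sum())) for d in env.trace(c,t)])
o=env.get_obs();print(o["time"],o["tool_rot"],o["finger_gap"])
E
```

```text
pics
side {'fx': 594.931971916941, 'fy': 594.931971916941, 'cx': 325.11665834667485, 'cy': 240.09053502976866, 'k1': -0.12590638135662163, 'origin': array([0.3883, 0.7386, 0.8002]), 'attitude': array([[-0.9714, -0.1605,  0.175 ],
       [-0.2374,  0.6578, -0.7148],
       [-0.0004, -0.7359, -0.6771]])}
rig [(0.56, [244, 229, 398, 457], 20646)]
coupling [(0.77, [316, 215, 395, 287], 2745), (0.48, [244, 230, 400, 458], 20481)]
cap [(0.95, [328, 286, 363, 313], 448), (0.95, [413, 250, 445, 287], 833)]
tray [(0.74, [318, 215, 393, 288], 2859), (0.63, [352, 186, 424, 241], 2290), (0.37, [265, 276, 292, 316], 708)]
cam_near [(0.78, [361, 223, 392, 257], 398)]
bottle [(0.7, [278, 196, 306, 271], 1440)]
jar [(0.97, [264, 276, 294, 317], 725), (0.71, [366, 222, 392, 260], 367)]
fan []
top {'fx': 556.8348554842187, 'fy': 556.8348554842187, 'cx': 321.4079384648805, 'cy': 231.37664040759987, 'k1': -0.0008038881569245894, 'origin': array([ 0.3551, -0.0184,  1.0793]), 'attitude': array([[ 0.0699, -0.977 ,  0.2015],
       [-0.9976, -0.0688,  0.0124],
       [ 0.0018, -0.2019, -0.9794]])}
rig [(0.58, [124, 191, 384, 304], 17225)]
coupling [(0.81, [305, 210, 356, 289], 2112), (0.7, [256, 241, 286, 274], 763), (0.3, [308, 263, 336, 285], 250)]
cap [(0.93, [256, 243, 285, 269], 711), (0.93, [324, 315, 357, 345], 743)]
tray [(0.67, [388, 248, 458, 318], 3708)]
cam_near [(0.52, [311, 262, 333, 285], 247)]
bottle [(0.79, [326, 170, 352, 211], 806)]
jar [(0.79, [258, 183, 287, 216], 705), (0.65, [304, 208, 357, 288], 2155)]
fan [(0.98, [245, 298, 285, 338], 1003), (0.27, [387, 247, 459, 319], 3781)]
0.9 [[ 0.9377  0.3475  0.    ]
 [ 0.3475 -0.9377  0.    ]
 [ 0.     -0.     -1.    ]] 0.08586393859688705
```

View pics/side0.png

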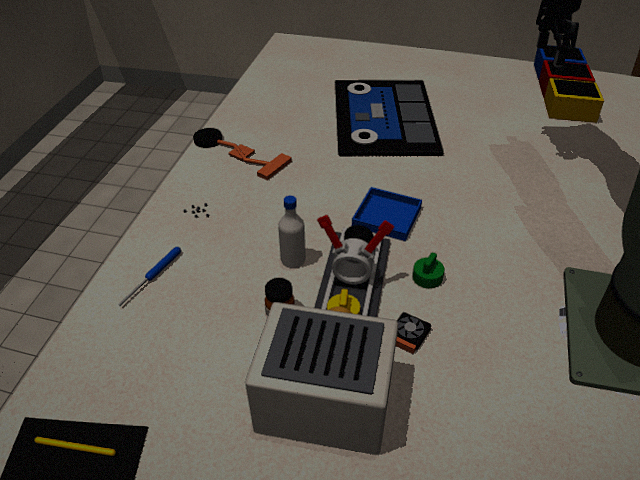

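View pics/top0.png

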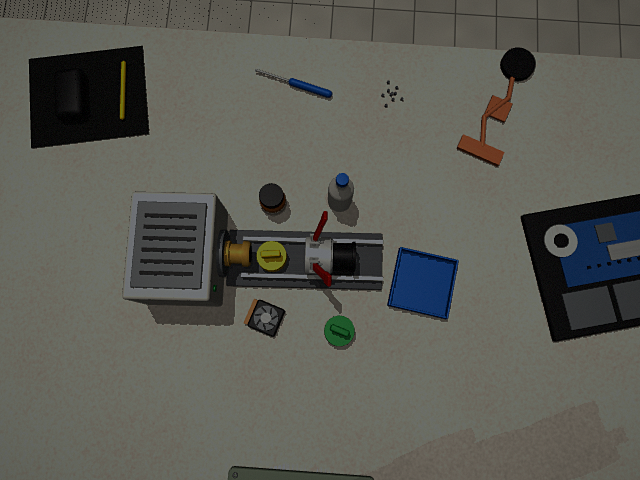

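The side view shows the yellow cap (about 344,302) between the adaptor and the nozzle (about 353,260), with the red arms up. The top view shows the lane running left along row ~260, cap (271,256), nozzle ring (318,255), tray (423,283) and a green look-alike cap (339,331). Next I fit poses to the silhouettes.

```bash
cat > h.py <<'E'
import numpy as np, cv2
from scipy.optimize import minimize
from rig import env
np.set_printoptions(precision=4,suppress=True)
M={c:env.camera_model(c) for c in("side","top")}
def proj(c,P):
    m=M[c]; p=(np.atleast_2d(P)-m["origin"])@m["attitude"]; s=p[:,:2]/p[:,2:]
    s=s*(1+m["k1"]*(s**2).sum(1,keepdims=True))
    return s*[m["fx"],m["fy"]]+[m["cx"],m["cy"]]
def ray(c,uv,z):
    m=M[c]; d=(np.array(uv,float)-[m["cx"],m["cy"]])/[m["fx"],m["fy"]]; s=d.copy()
    for _ in range(20): s=d/(1+m["k1"]*(s**2).sum())
    v=m["attitude"]@np.array([*s,1]); return m["origin"]+v*(z-m["origin"][2])/v[2]
def Rz(a): return np.array([[np.cos(a),-np.sin(a),0],[np.sin(a),np.cos(a),0],[0,0,1]])
def box(x0,x1,y0,y1,z0,z1): return np.array([[x,y,z] for x in(x0,x1) for y in(y0,y1) for z in(z0,z1)])*1e-3
t_=np.linspace(0,2*np.pi,40,endpoint=False)
def cylx(r,x0,x1,z): return np.array([[x,r*np.cos(t),z+r*np.sin(t)] for x in(x0,x1) for t in t_])*1e-3
def cylz(r,z0,z1): return np.array([[r*np.cos(t),r*np.sin(t),z] for z in(z0,z1) for t in t_])*1e-3
def render(c,parts,S=3):
    im=np.zeros((480*S,640*S),np.uint8)
    for P in parts:
        q=(proj(c,P)+.5)*S-.5
        cv2.fillConvexPoly(im,cv2.convexHull(np.round(q*16).astype(np.int32)),255,shift=4)
    return cv2.resize(im,(640,480),interpolation=cv2.INTER_AREA)/255.
def W(pose,P): return P@Rz(pose[2]).T+[pose[0],pose[1],pose[3] if len(pose)>3 else 0]
def arm(side,th):   # nozzle frame; side +1 near, -1 far
    r=np.array([0,side*np.sin(.6109),np.cos(.6109)]); x=np.array([1.,0,0])
    a=np.cos(th)*r-np.sin(th)*x; n=np.cos(th)*x+np.sin(th)*r; w=np.cross(a,n)
    p=np.array([31,side*22.9,78.8])*1e-3
    return p,a,n,w
def armparts(side,th):
    p,a,n,w=arm(side,th)
    return [np.array([p+l*a+u*n+v*w for l in L for u in(-.004,.004) for v in(-h,h)]) for L,h in(((0,.066),.007),((.046,.066),.011))]
body=[cylx(35,0,47,46),cylx(24,-45,0,46),cylx(28,-49+4,-41,46),box(-45,45,-30,30,0,10)]
rigp=[box(-195,105,-55,55,0,12),box(110,195,-95,95,0,143)]
def hsv(c,im):
    h=cv2.cvtColor(im,cv2.COLOR_RGB2HSV).astype(int); H,S,V=h[...,0],h[...,1],h[...,2]
    g=(S>120)&(V>50)
    return {"red":g&((H<6)|(H>172)),"yellow":g&(H>22)&(H<34),"blue":g&(H>105)&(H<125)}
def best(c,t,near=None):
    L=env.trace(c,t)
    if near is not None: L=[d for d in L if abs((d["extent"][0]+d["extent"][2])/2-near[0])<25 and abs((d["extent"][1]+d["extent"][3])/2-near[1])<25]
    return L[0]["mask"] if L else None
def roi(m,b):
    o=np.zeros_like(m); o[b[1]:b[3],b[0]:b[2]]=m[b[1]:b[3],b[0]:b[2]]; return o
def fit(f,x0,step):
    x0=np.array(x0,float); sim=np.vstack([x0]+[x0+np.eye(len(x0))[i]*step[i] for i in range(len(x0))])
    r=minimize(f,x0,method="Nelder-Mead",options=dict(initial_simplex=sim,xatol=1e-4,fatol=.5,maxiter=250)); 
    return r.x,r.fun
def fit_nozzle(pose,s0,red,cou,th0=(.45,.45)):
    def f(p):
        e=0;np_=(*(W(pose,np.array([[p[0],0,0.012]]))[0][:2]),pose[2],.012)
        A=[W(np_,q) for k,t in((1,p[1]),(-1,p[2])) for q in armparts(k,t)]
        B=[W(np_,q) for q in body]
        for c in red:
            e+=np.abs(render(c,A)-red[c]).sum()
            if c in cou: e+=np.abs(render(c,A+B)-cou[c]).sum()*.5
        return e
    return fit(f,[s0,*th0],[.01,.15,-.15])
E
cat > m1.py <<'E'
from h import *
im={c:env.camera(c) for c in M}; col={c:hsv(c,im[c]) for c in M}
rig={c:best(c,"rig") for c in M}
k=np.ones((5,5),np.uint8); oth={}
for c in M:
    o=np.zeros((480,640),np.uint8)
    for t in("coupling","cap","bottle","jar"):
        for d in env.trace(c,t):
            if d["mask"].sum()<5000:o|=d["mask"].astype(np.uint8)
    oth[c]=cv2.dilate(o|col[c]["red"].astype(np.uint8),k)>0
a=ray("top",(384,261),.012);b=ray("top",(240,254),.058);print("tail",a,"adaptor",b)
yaw=np.arctan2(*(b-a)[1::-1]); d=(b-a)[:2]/np.linalg.norm((b-a)[:2])
def f(p,cs=M):
    return sum((np.abs(render(c,[W(p,q) for q in rigp])-rig[c])*~oth[c]).sum() for c in cs)
x0=[*(a[:2]+.195*d),yaw]; print("x0",x0)
# filter unit's depth unknown: fit it also
def g(p,cs=M):
    global rigp; rigp=[rigp[0],box(110,110+p[3]*1e3,-95,95,0,143)]; return f(p[:3],cs)
for cs in(["top"],["side"],["top","side"]):
    r=fit(lambda p:g(p,cs),[*x0,.14],[.01,.01,.05,.03]); print("rig",cs,r)
pose=r[0][:3]; np.save("pose.npy",r[0])
red={"side":roi(col["side"]["red"],(310,205,400,262)),"top":roi(col["top"]["red"],(300,205,345,292))}
cou={"side":best("side","coupling",(355,251)),"top":best("top","coupling",(330,250))}
print([x.sum() for x in red.values()])
for cs in(["top"],["side"],["top","side"]):
    r=fit_nozzle(pose,-.1,{c:red[c] for c in cs},{c:cou[c] for c in cs}); print("noz",cs,r,"short",.1-.047-r[0][0])
capm=[cylz(28.5,0,26),box(-18,18,-6,6,25,51)]
yel={"top":roi(col["top"]["yellow"],(250,235,292,276))}
c0=ray("top",(271,257),.035)
R=[]
for y in np.arange(0,np.pi,np.pi/12):
    r=fit(lambda p:np.abs(render("top",[W((p[0],p[1],p[2],.012),q) for q in capm])-yel["top"]).sum(),[*c0[:2],y],[.005,.005,.2]); R.append((r[1],*r[0]))
R=np.array(sorted(R)); print("cap",yel["top"].sum(),R[:4]); 
L=(R[0,1:3]-pose[:2])@Rz(pose[2])[:2,:2]; print("cap in rig",L)
bl={"top":roi(col["top"]["blue"],(380,240,465,325)),"side":roi(col["side"]["blue"],(345,180,430,245))}
t0=ray("top",(423,283),.011)
for cs in(["top"],["side"]): print("tray",fit(lambda p:sum(np.abs(render(c,[W(p,box(-57.5,57.5,-57.5,57.5,0,22))])-bl[c]).sum() for c in cs),[*t0[:2],.1],[.01,.01,.1]))
for t,z in(("bottle",.075),("jar",.032),("fan",.009)):
    m=best("top",t); print(t,ray("top",np.argwhere(m).mean(0)[::-1],z)) if m is not None else 0
big=cv2.resize(im["top"][190:310,215:400],None,fx=4,fy=4,interpolation=cv2.INTER_CUBIC)
cv2.imwrite("pics/crop.png",np.clip(big[:,:,::-1].astype(float)*1.5,0,255))
print(env.finger_overhang)
E
python3 m1.py
```

```text
tail [ 0.5248 -0.1299  0.012 ] adaptor [0.5118 0.1423 0.058 ]
x0 [np.float64(0.5154920937372318), np.float64(0.06487371462296398), np.float64(1.6183847240408116)]
rig ['top'] (array([0.5159, 0.0708, 1.6171, 0.1425]), np.float64(594.8901960784314))
rig ['side'] (array([0.5144, 0.076 , 1.6154, 0.1403]), np.float64(350.6392156862745))
rig ['top', 'side'] (array([0.5155, 0.0719, 1.6174, 0.1431]), np.float64(1170.4627450980392))
[np.int64(617), np.int64(323)]
noz ['top'] (array([-0.0979,  0.4284,  0.2783]), np.float64(242.37843137254902)) short 0.1508966805565995
noz ['side'] (array([-0.0978,  0.4742,  0.3321]), np.float64(342.8117647058824)) short 0.15076324462618496
noz ['top', 'side'] (array([-0.0979,  0.4385,  0.2791]), np.float64(584.2627450980392)) short 0.15090072536486382
cap 654 [[120.2118   0.5183   0.0876   0.1672]
 [120.2118   0.5183   0.0876   0.9526]
 [120.2118   0.5183   0.0876   1.7379]
 [120.2118   0.5183   0.0876   2.5233]]
cap in rig [ 0.0155 -0.0035]
tray (array([ 0.4893, -0.2068, -0.1493]), np.float64(459.43921568627445))
tray (array([ 0.4886, -0.2276, -0.1342]), np.float64(951.443137254902))
bottle [ 0.6383 -0.0354  0.075 ]
jar [0.6283 0.0943 0.032 ]
fan [0.4009 0.0916 0.009 ]
0.022[ WARN:0@5.784] global loadsave.cpp:1063 imwrite_ Unsupported depth image for selected encoder is fallbacked to CV_8U.
```

View pics/crop.png

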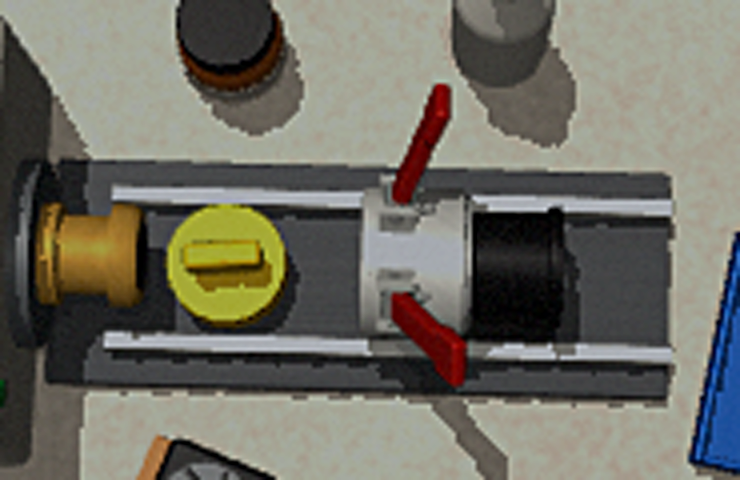

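The crop shows the cap at (271.5,256.5) with its bar nearly along the lane (bar top at about (270.5,253.5)). The fit puts the nozzle 151 mm short, which agrees with the spec. Next is the cap.

```bash
cat > s2.py <<'E'
from h import *
def tool(yaw):
    x=np.array([np.cos(yaw),np.sin(yaw),0]); z=np.array([0,0,-1.]); return np.column_stack([x,np.cross(z,x),z])
print(ray("top",(271.5,256.5),.032),ray("top",(270.5,253.5),.063))
c=ray("top",(270.5,253.5),.063)[:2]
qs={y:env.solve_ik([*c,.2],tool(y)) for y in(1.69,1.69-np.pi)}; print(qs)
y=min((k for k in qs if qs[k] is not None),key=lambda k:abs(qs[k][6])); R=tool(y)
env.move_gripper(.045,40)
env.move_to([*c,.2],R); env.movel([*c,.0645],R,speed=.2)
env.move_gripper(.0); o=env.get_obs(); print("gap",o["finger_gap"],o["grip_force"],o["ft_force"])
env.movel([*c,.27],R,speed=.25); o=env.get_obs(); print(o["finger_gap"],o["time"])
env.movel([.489,-.207,.27],R,speed=.3); env.movel([.489,-.207,.059],R,speed=.2)
o=env.get_obs(); print(o["finger_gap"],o["ft_force"])
env.move_gripper(.04); env.movel([.489,-.207,.2],R,speed=.3); print(env.get_obs()["time"])
im=env.camera("top"); cv2.imwrite("pics/t2.png",im[:,:,::-1])
E
python3 s2.py
```

```text
[0.5152 0.0861 0.032 ] [0.5159 0.0854 0.063 ]
{1.69: array([-0.0862,  0.7096, -0.2542,  1.7415,  0.2504,  0.7223, -0.3513]), -1.4515926535897932: array([-0.5719,  0.8064,  0.6862,  1.7572, -0.6705,  0.8271, -2.5859])}
gap 0.011244123417544879 41.25180959701538 [-0.7871 -0.8555 10.1566]
0.011270630147703464 6.9083
0.011196416203887475 [-0.2531  0.0261 -0.1787]
10.25
```

View pics/t2.png

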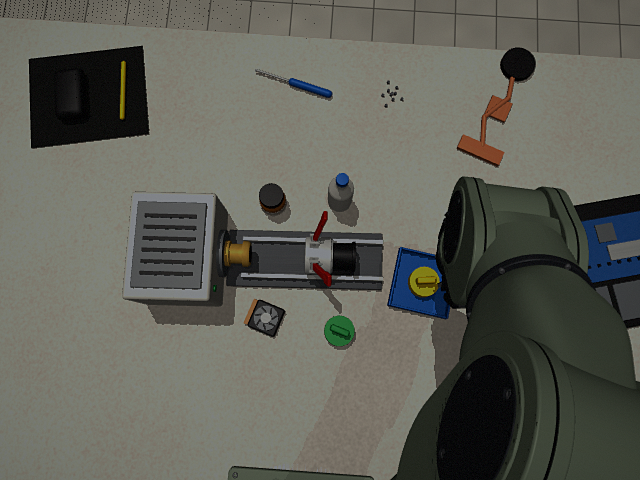

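The cap is in the tray (425,281) and the lane is clear. Next I push the nozzle, watching the force.

```bash
cat > s3.py <<'E'
from h import *
from s2t import tool
p=np.load("pose.npy"); u=np.array([np.cos(p[2]),np.sin(p[2]),0]); R=tool(p[2])
P=lambda x,z:np.array([p[0],p[1],0])+u*x+[0,0,z]
env.move_gripper(0.0)
env.movel(P(-.182,.2),R,speed=.25); env.movel(P(-.182,.060),R,speed=.2)
f0=env.get_obs()["ft_force"]
x=-.182
def go(x,s):
    env.movel(P(x,.060),R,speed=s); o=env.get_obs(); return -(o["ft_force"]-f0)@u,o
F,o=go(-.16,.05);print(F)
F,o=go(-.018,.06); print("F at -18",F,o["time"],o["ft_force"])
x=-.018
while F<25 and x<.012:
    x+=.001; F,o=go(x,.03); print(round(x,4),round(F,1),(o["tcp_pos"]-[p[0],p[1],0])@u)
print(o["time"])
E
sed -n '/^def tool/,/return/p' s2.py | (echo "import numpy as np"; cat) > s2t.py
python3 s3.py
```

```text
-0.9228288945258137
F at -18 2.3727389863894555 15.2917 [-0.1392 -2.4032 -1.2906]
-0.017 2.9 -0.016933193497553345
-0.016 1.8 -0.015899622636493613
-0.015 2.0 -0.014852658968201834
-0.014 1.6 -0.013914070297339964
-0.013 1.2 -0.012884058215888393
-0.012 2.5 -0.011884922051426357
-0.011 2.2 -0.010876005448602477
-0.01 3.2 -0.009848604542471764
-0.009 1.5 -0.008889142861416257
-0.008 2.2 -0.007876851794365418
-0.007 2.2 -0.006840074797314752
-0.006 5.5 -0.006305053729583411
-0.005 11.0 -0.006287817064827374
-0.004 17.7 -0.006223146570954465
-0.003 23.0 -0.006241037830274196
-0.002 29.9 -0.006169944670015563
19.2917
```

```bash
cat > s4.py <<'E'
from h import *
from s2t import tool
p=np.load("pose.npy"); u=np.array([np.cos(p[2]),np.sin(p[2]),0]); R=tool(p[2])
P=lambda x,z:np.array([p[0],p[1],0])+u*x+[0,0,z]
env.movel(P(-.04,.060),R,speed=.08); env.movel(P(-.06,.22),R,speed=.25); env.movel([.42,-.2,.27],R,speed=.3)
im={c:env.camera(c) for c in M}; col={c:hsv(c,im[c]) for c in M}
red={c:roi(col[c]["red"],(lambda q:(int(q[0]-55),int(q[1]-60),int(q[0]+55),int(q[1]+60)))(proj(c,P(.06,.1))[0])) for c in M}
cou={}
for c in M:
    m=best(c,"coupling",proj(c,P(.04,.06))[0]); 
    if m is not None: cou[c]=m
print([m.sum() for m in red.values()],list(cou))
for cs in(["top"],["side"],["top","side"]):
    r=fit_nozzle(p[:3],.053,{c:red[c] for c in cs},{c:cou[c] for c in cs if c=="top" and c in cou}); print(cs,r)
np.save("noz.npy",r[0])
np_=(*P(r[0][0],0)[:2],p[2],.012); out=[]
for c,b in(("top",(190,170,390,320)),("side",(260,180,460,330))):
    i=im[c].copy(); 
    big=cv2.resize(i,None,fx=3,fy=3,interpolation=cv2.INTER_CUBIC)
    for k,t in((1,r[0][1]),(-1,r[0][2])):
        for q in armparts(k,t): cv2.polylines(big,[cv2.convexHull(np.int32(proj(c,W(np_,q))*3+1))],1,(0,255,0),1)
    out.append(big[b[1]*3:b[3]*3,b[0]*3:b[2]*3])
cv2.imwrite("pics/home.png",cv2.resize(np.clip(np.hstack(out)[:,:,::-1]*1.5,0,255).astype(np.uint8),(800,300)))
print(env.get_obs()["time"])
# reach checks for tilted tool
for side in(1,-1):
  for tilt in(0,.3,.61):
    res=[]
    for th in(.2,.8,1.57):
        pv,a,n,w=arm(side,th); q=W(np_,np.array([pv+.052*a+.004*n]))[0]
        d=np.array([0,-side*np.sin(tilt),-np.cos(tilt)]); z=Rz(p[2])@d; x=u; Rt=np.column_stack([x,np.cross(z,x),z])
        s=env.solve_ik(q-z*.022+u*.011,Rt); res.append(None if s is None else s.round(2))
    print(side,tilt,res)
E
python3 s4.py
```

```text
[np.int64(695), np.int64(281)] ['side', 'top']
['top'] (array([0.0511, 0.4275, 0.2795]), np.float64(203.4313725490196))
['side'] (array([0.049 , 0.3949, 0.2194]), np.float64(336.92549019607844))
['top', 'side'] (array([0.0511, 0.4296, 0.2816]), np.float64(553.6098039215685))
21.8583
1 0 [array([-0.3 ,  0.74, -0.16,  1.92,  0.23,  0.5 , -0.58]), array([-0.24,  0.76, -0.16,  1.93,  0.24,  0.47, -0.53]), array([-0.2 ,  0.82, -0.16,  1.9 ,  0.27,  0.44, -0.51])]
1 0.3 [array([ 0.17,  1.03, -1.35,  2.21,  1.54,  1.2 , -1.98]), array([ 0.24,  1.06, -1.35,  2.23,  1.58,  1.19, -1.94]), array([ 0.28,  1.15, -1.35,  2.2 ,  1.65,  1.23, -1.88])]
1 0.61 [None, None, None]
-1 0 [array([-0.23,  0.85, -0.2 ,  1.55,  0.22,  0.76, -0.48]), array([-0.18,  0.85, -0.21,  1.61,  0.24,  0.7 , -0.46]), array([-0.16,  0.87, -0.2 ,  1.72,  0.28,  0.58, -0.49])]
-1 0.3 [array([-0.2 ,  1.  , -0.23,  1.18,  0.11,  1.26, -0.36]), array([-0.16,  1.  , -0.24,  1.25,  0.13,  1.21, -0.33]), array([-0.13,  1.  , -0.25,  1.37,  0.15,  1.09, -0.34])]
-1 0.61 [array([-0.22,  1.22, -0.2 ,  0.72,  0.02,  1.8 , -0.3 ]), array([-0.18,  1.2 , -0.2 ,  0.81,  0.04,  1.73, -0.26]), array([-0.15,  1.19, -0.21,  0.96,  0.06,  1.6 , -0.25])]
```

View pics/home.png

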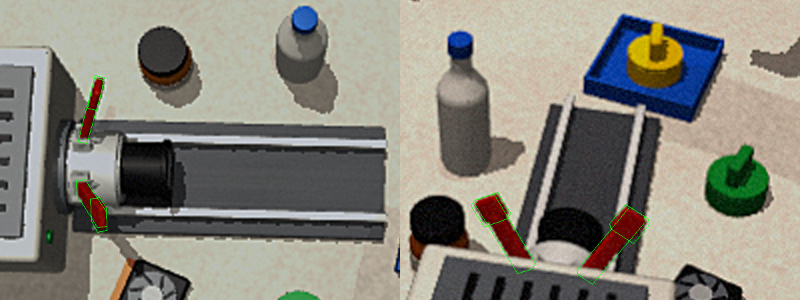

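The nozzle sits against the flange (top view about (95,170) in the crop). Both arms are still raised at roughly 0.43 near and 0.28 far, and the overlays match. Next I swing the near arm down.

```bash
cat > s5.py <<'E'
import sys
from h import *
from s2t import tool
side=int(sys.argv[1]); r=np.load("noz.npy"); th0=r[1] if side>0 else r[2]
p=np.load("pose.npy"); u=np.array([np.cos(p[2]),np.sin(p[2]),0]); R=tool(p[2])
np_=(p[0]+.0505*u[0],p[1]+.0505*u[1],p[2],.012)
def Q(th,dx=0,dz=0):
    pv,a,n,w=arm(side,th); c=pv+.058*a+.004*n; e=c+.011*np.array([0,-side*np.cos(.6109),np.sin(.6109)])
    return W(np_,np.array([[e[0]+.011+dx,c[1],e[2]+.022+dz]]))[0]
hi=Q(th0,.009,.06); o=env.get_obs()
env.movel([*o["tcp_pos"][:2],max(.27,o["tcp_pos"][2])],R,speed=.25); env.movel([*hi[:2],.27],R,speed=.3); env.movel(Q(th0,.009,.0),R,speed=.15)
f0=env.get_obs()["ft_force"]; print("start",f0,Q(th0,.009))
for th in np.append(np.arange(th0+.1,1.5,.12),1.571):
    env.movel(Q(th),R,speed=.07); o=env.get_obs(); print(round(th,2),o["ft_force"]-f0)
    if np.linalg.norm(o["ft_force"]-f0)>40: break
z=0
for i in range(14):
    F=(o["ft_force"]-f0)[2]
    if F>20: break
    z-=.001; env.movel(Q(1.571,0,z),R,speed=.03); o=env.get_obs(); print(round(z,4),(o["ft_force"]-f0).round(1),o["tcp_pos"][2])
t=Q(1.571,0,z); env.movel([t[0],t[1],.27],R,speed=.25); print(env.get_obs()["time"])
E
python3 s5.py 1
```

```text
start [-0.4025  0.0864  0.5063] [0.4577 0.1503 0.1637]
0.53 [ 1.1404 -0.6182 -0.1801]
0.65 [ 0.757   0.149  -0.1092]
0.77 [-0.145   1.0117 -0.1562]
0.89 [-0.4076 -0.323  -0.8447]
1.01 [ 0.0022 -0.2112 -0.8041]
1.13 [ 1.2063 -0.3261 -0.6736]
1.25 [-0.2621  0.2339 -0.92  ]
1.37 [ 0.861  -0.9768 -0.3879]
1.49 [ 1.4296 -0.1953 -0.4581]
1.57 [ 1.4654 -0.4646 -0.4358]
-0.001 [-0.5 -1.1  0. ] 0.12139264964474314
-0.002 [ 1.3  1.  -0.7] 0.1203524657713724
-0.003 [-1.8 -0.1  6.8] 0.11958832898894617
-0.004 [-1.1 -1.2 16.4] 0.11897852768367356
-0.005 [-2.8 -2.  26.7] 0.1183682089383083
28.9
```

```bash
python3 s5.py -1; python3 - <<'E'
from h import *
from s2t import tool
p=np.load("pose.npy")
env.movel([.42,-.2,.27],tool(p[2]),speed=.3)
u=np.array([np.cos(p[2]),np.sin(p[2]),0]);P=lambda x,z:np.array([p[0],p[1],0])+u*x+[0,0,z]
im={c:env.camera(c) for c in M}; col={c:hsv(c,im[c]) for c in M}
red={c:roi(col[c]["red"],(lambda q:(int(q[0]-55),int(q[1]-60),int(q[0]+55),int(q[1]+60)))(proj(c,P(.04,.1))[0])) for c in M}
m=best("top","coupling",proj("top",P(.04,.06))[0])
print(fit_nozzle(p[:3],.053,red,{} if m is None else {"top":m},(1.4,1.4)),env.get_obs()["time"])
for t,z in(("bottle",.075),("jar",.032),("fan",.009)):
    b=best("top",t); print(t,ray("top",np.argwhere(b).mean(0)[::-1],z)) if b is not None else 0
out=[cv2.resize(im[c][b[1]:b[3],b[0]:b[2]],(400,300),interpolation=cv2.INTER_CUBIC) for c,b in(("top",(200,150,400,300)),("side",(280,180,440,300)))]
cv2.imwrite("pics/end.png",np.clip(np.hstack(out)[:,:,::-1]*1.5,0,255).astype(np.uint8))
E
```

```text
start [-0.6146 -0.4211  0.0551] [0.5668 0.1636 0.1657]
0.38 [ 0.4015  0.3473 -1.0999]
0.5 [ 1.0437  1.0504 -0.667 ]
0.62 [ 0.3986  0.9916 -0.0804]
0.74 [ 0.613  -0.2425 -0.6079]
0.86 [ 0.3403 -0.0116 -0.2618]
0.98 [0.5793 0.3195 0.5358]
1.1 [1.393  0.2537 0.452 ]
1.22 [0.3957 0.3445 0.174 ]
1.34 [1.4106 0.1396 0.026 ]
1.46 [ 0.2287  0.2611 -0.2696]
1.57 [ 0.828  -0.1904 -0.0678]
-0.001 [0.1 0.5 0.5] 0.1214504147442485
-0.002 [0.5 0.7 3.3] 0.12051740753861309
-0.003 [ 0.8 -0.3  8.9] 0.11983234439148961
-0.004 [-0.7 -0.4 18.1] 0.11922604116538738
-0.005 [-1.3 -1.1 26.9] 0.11866916948693787
35.3583
(array([0.0499, 1.6108, 1.5867]), np.float64(557.1098039215686)) 36.7583
jar [0.6269 0.0953 0.032 ]
fan [0.4007 0.092  0.009 ]
```

View pics/end.png

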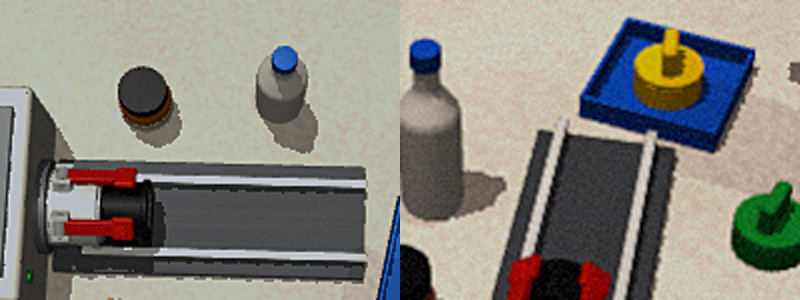

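The picture shows both arms flat along the nozzle (about (100,178) and (100,228)), the ring at the flange, the cap in the tray, and the bystanders unmoved. A gentle touch on the tail disc will confirm it is still home before I hand in.

```bash
python3 - <<'E'
from h import *
from s2t import tool
p=np.load("pose.npy"); u=np.array([np.cos(p[2]),np.sin(p[2]),0]); R=tool(p[2])
P=lambda x,z:np.array([p[0],p[1],0])+u*x+[0,0,z]
env.movel(P(-.05,.27),R,speed=.3); env.movel(P(-.05,.068),R,speed=.2); f0=env.get_obs()["ft_force"]
env.movel(P(-.014,.068),R,speed=.06)
x=-.014
while x<.004:
    x+=.001; env.movel(P(x,.068),R,speed=.03); o=env.get_obs(); F=-(o["ft_force"]-f0)@u
    print(round(x,3),round(F,1),((o["tcp_pos"]-[p[0],p[1],0])@u).round(5))
    if F>20: break
env.movel(P(-.05,.068),R,speed=.1); env.movel(P(-.05,.27),R,speed=.25); print(env.get_obs()["time"])
env.hold(.3); print(env.finish_job())
E
```

```text
-0.013 -0.5 -0.0132
-0.012 0.6 -0.01197
-0.011 -0.2 -0.01093
-0.01 0.0 -0.00992
-0.009 0.3 -0.0089
-0.008 -0.3 -0.00793
-0.007 0.8 -0.00694
-0.006 -0.4 -0.00594
-0.005 0.5 -0.00497
-0.004 3.5 -0.00427
-0.003 8.4 -0.00383
-0.002 14.2 -0.0038
-0.001 20.4 -0.00374
44.625
the job is handed in; nothing more can be done
None
```

The job is handed in at about 45 s: the yellow cap is in the blue tray and the nozzle is home against a firm stop (rechecked). Both cam arms were pressed down to their stops, near then far. The jar and fan measured unmoved; the bottle was checked by eye only.

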